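# Hang the ring spanner on the hook inside the low cabinet

### The arm

A 6-joint arm with a two-finger parallel gripper is mounted at the origin on the work surface. World frame = base frame: x ahead of the robot, y to its left, z up, the work surface at z = 0. Lengths are in m, angles in degrees, forces in N, time in s.
With the tool pointing down it reaches from about 0.375 to 0.9 m from the base axis. Payload 3.1 kg.
Tool frame: the origin (TCP) lies at the very end of the fingers, on their centre line; the grasp point (between the pads) lies 19 mm behind it (grasp_offset is the distance from the TCP to the grasp point, in m); z points along the fingers, y is the direction in which the jaws open and shut (so a half turn about z gives the same grasp; the last joint's range is limited). The gripper opens to 87 mm and grips with 3 to 60 N. Pads are 19 mm wide; open, the fingers measure 117 mm over their backs; the gripper's body (75 mm by 190 mm) begins 51 mm behind the grasp point.
Start: joints at [-83.795, 30.224, 82.088, -0, 67.689, -10.227], TCP at [0.177, -0.599, 0.223] pointing down, gripper open.
Joint ranges: [-176.69, 176.69], [-43.24, 126.21], [12.49, 139.97], [-82, 262], [0, 151.66], [-163.58, 163.58]. Speed limits (degrees/s): [159.86, 159.86, 180, 180, 180, 180].

### API

Orientations are given as a 3x3 rotation matrix whose columns are the frame's x, y, z axes.
In Python, from rig import * gives the robot as it stands. The module is installed in compiled form; this text tells all that it offers.
- The arm moves only by the tool play_rows, never from a script. Its argument "plan" is a list that holds one entry, the list of rows, each a list of 7 numbers: the shift along the world's x, y, z each as a share of 5 cm, from -1 to 1, then the turn, a rotation vector about the world's x, y, z each as a share of pi rad, from -1 to 1, then the gripper's target within -1 to 1 (fully open at 1, half-way at 0, shut at -1). A call has 1 to 12 rows; each row shifts and turns the commanded pose from where the row before left it; what a row does not reach is not made up. A row lasts 1/10 s, in which the tool goes at most 50 mm and 8.59 degrees, less where a joint would pass 70% of its speed; a pose out of reach is approached as far as the arm can. A call with a number of a shift or a turn outside -1 to 1 is refused whole. A call with a gripper value outside its range is refused whole. The fingers move at their own pace and stop on an object; the grip force is fixed at half the most. Time passes only in rows, so rows that do not move let the fingers close. It gives the time, the measured TCP pose, the force and the opening at its end, in the units of the state.
- read_state(): the state, without advancing time (a new reading comes with each control period).
- capture(name): name is "scene" or "top"; returns the picture (384x512x3 uint8, red, green, blue); there is no depth.
- camera_params(name): a dict with "intrinsics" (3x3 intrinsics, pixels), "R" (3x3) and "t" (3): a world point X has camera coordinates R X + t. Camera axes: x right, y down, z forward; pixel columns grow to the right and rows downward; lengths in m; the calibration is good to about 2 mm. A picture is of the moment at which its call begins. camera_params takes no time and is no camera call.
- hand_in(): hands the job in, once; it reports no verdict.
The state is a dict: "time_s": time; "joint_positions": joint angles; "qvel": joint speeds; "tau": joint torques, N m; "position": TCP position; "tcp_rot": TCP orientation; "force": force on the tool from outside, world axes, zero at the start; "moment": the same for the moment, N m; "opening": opening from 0.0 (shut) to 1.0 (fully open).
Only numpy, scipy, OpenCV 4.12 (cv2) and the standard library are available. Lean on these libraries where they do the work, as an engineer would, in place of code of your own. Each camera call takes 0.05 s, during which the arm holds its last target. There are 200 camera calls.

### The job

Put the ring spanner away in the low cabinet under the raised breadboard: feed it ring first through the slot in the front, find the upright hook prong inside, tilt the spanner so that its ring passes over the prong under the low roof, and hang the ring fully down on the hook with the shank lying on the front ledge. Be gentle with the cabinet and its hook (feel for contact, never push hard), leave the other things on the table alone, and let go of the spanner at the end.

Things in the scene. Friction and masses are not known exactly. Their poses are not given: they have to be found in the camera images.
- handle (a point): Centre of the ring spanner's black plastic handle: 80 mm long (x), 18 mm wide (y), 34 mm tall (z; 17 mm either side of this point). Axes: x along the spanner from handle to ring, z up. A flat steel shank 14 mm wide, 8 mm thick runs forward from the handle to the ring, its axis 12 mm below this point. The spanner lies flat on the table, weighs 0.11 to 0.18 kg.
- ring (a point): Centre of the spanner's steel ring: a flat eye, outside 38 mm, hole 16 mm in diameter, 10 mm thick, its hole axis along z. 160 mm ahead of the handle's centre (along the spanner's x) and 12 mm lower, so that it lies flush with the handle's underside and the shank. Same axes as the handle.
- cabinet: Fixed grey low cabinet, 160 mm deep (x), 170 mm wide (y). Origin: centre of its underside; x points inwards from the front, z up. Front face 80 mm before the origin. The roof, a breadboard plate 190 mm wide, begins flush with the front and carries a motorised stage (from 72 mm behind the front, up to 265 mm high). The back is open. Touching cabinet or hook with over 20 N counts as rough.
- opening (a point): Middle of the slot in the cabinet's front (12 mm thick), on its outer face, 95 mm above the table; axes as the cabinet's. The slot is 154 mm wide and goes from 75 mm (sill) to 115 mm (lintel) above the table. A ledge 70 mm wide, its top level with the sill, stands out 25 mm before the front.
- roof (a point): Point on the underside of the cabinet's roof, 150 mm above the table, above the cabinet's origin; axes as the cabinet's. The roof is 12 mm thick; above the slot the front is closed up to it.
- track (a point): Hook track, fixed: this point is in mid-width, 80 mm behind the front, 80 mm up. A steel hook stands on it: an 8 mm round arm, top 80 mm up, comes forward from a stem and turns up into an upright prong, 8 mm thick, its tip 114 mm up, stem 30 mm behind. The prong's axis may be up to 18 mm before or behind this point: NOT MEASURED, feel for it. It springs 2 N/mm, at most 2.5 mm, fore and aft.
- level: Round bubble level, 42 mm across, 12 mm tall: leave alone. Origin: centre of its underside.
- post: Steel optical post standing on a 31 mm foot, 75 mm tall: leave alone. Origin: centre of its underside.
- lens_mount: Lens in a round black mount on a short post and foot, 82 mm tall: leave alone. Origin: centre of its underside.
- lens_box: Closed grey plastic box 60 x 60 x 28 mm: leave alone. Origin: centre of its underside.
- fork: Steel clamping fork lying flat, 74 mm long: leave alone. Origin: underside of its square part.
- driver: Screwdriver lying flat: leave alone. Origin: under its middle.
Mind the look-alikes: they are no part of the job. What is meant by the part that bears handle is not green, and is the larger of those in its own colour.

How it is judged (in metres and radians):
On the way, in this order (a step that is already met when the one before it is completed fails the run):
1. the spanner is lifted off the table (height (world z) of handle above 0.05 m), for 0.2 s.
2. the ring is inside the cabinet (x of ring in the frame of cabinet between -0.06 and 0.08 m and z of ring in the frame of cabinet between 0.06 and 0.15 m and y of ring in the frame of cabinet between -0.06 and 0.06 m), for 0.1 s.
3. the nose is tilted up and the ring raised over the prong's height under the roof (x of ring in the frame of cabinet between -0.05 and 0.08 m and z of ring in the frame of cabinet between 0.112 and 0.15 m and angle between ring's own z axis and vertical above 0.12 rad and y of ring in the frame of cabinet between -0.06 and 0.06 m), for 0.1 s.
At the end, for the whole second after the job is handed in: The ring surrounds the hook's prong (ring centre within 8 mm of the prong's axis, seen from above) and is fully down on the hook's arm (ring centre 78 to 92 mm above the table), the spanner lies within 0.12 rad of level with its shank on the ledge, at rest and let go (horizontal distance between ring and prong below 0.008 m and z of ring in the frame of cabinet between 0.078 and 0.092 m and angle between ring's own z axis and vertical below 0.12 rad and linear speed of spanner below 0.02 m/s and contact force between spanner and the fingers below 0.05 N); the robot touches nothing.
It fails at once if the spanner pressed or struck the cabinet or its hook with more than 20 N (contact force between spanner and cabinet above 20 N).
It fails at once if the robot pressed on the cabinet or its hook (contact force between any of the arm, the fingers and cabinet above 5 N).
It fails at once if another thing on the table was moved by more than 20 mm (distance of any of level, post, lens_mount, lens_box, fork, driver from where it was at the start of the episode above 0.02 m).
It also fails if it takes over 58 s, if anything falls off the work surface, if the arm or the gripper's body presses on something with over 40 N, if the wrist force passes 120 N, or if a joint passes its speed limit or range.

## Working session

There is one attempt and no reset: what is moved stays moved. The work goes in short steps, Python scripts to look and compute and a tool call to move; the robot and the scene stay as the last step left them, time stands still between calls to the robot, and variables do not carry over. Pictures are saved under pics/ and viewed, about 8 in all and at most 12, crops included, and the job is handed in when it is done.

Besides the shell and the picture viewer there is one more tool, called in YAML: its name, and indented under it one key for each argument. play_rows: Moves the arm, as the interface text tells. Its arguments: {"type":"object","properties":{"plan":{"type":"array"}},"required":["plan"]}

```bash
mkdir -p pics; python3 - <<'E'
from rig import *
import cv2, json
for n in ("scene","top"):
    im=capture(n); cv2.imwrite(f"pics/{n}0.png",im[:,:,::-1])
    p=camera_params(n); print(n,p)
s=read_state(); print(s)
a=cv2.imread("pics/scene0.png");b=cv2.imread("pics/top0.png")
cv2.imwrite("pics/both0.png",cv2.resize(cv2.vconcat([a,b]),None,fx=1,fy=1)[:, :])
E
```

```text
scene {'intrinsics': array([[434.50090362,   0.        , 253.28400214],
       [  0.        , 434.50090362, 196.29570619],
       [  0.        ,   0.        ,   1.        ]]), 'R': array([[ 0.63465774,  0.77278818,  0.00282424],
       [ 0.55910287, -0.45663813, -0.69201561],
       [-0.53349183,  0.4407721 , -0.72187701]]), 't': array([-0.28456273, -0.22927152,  1.6731378 ])}
top {'intrinsics': array([[393.88858892,   0.        , 257.74484212],
       [  0.        , 393.88858892, 189.07827233],
       [  0.        ,   0.        ,   1.        ]]), 'R': array([[ 1.95618869e-03, -9.99724894e-01, -2.33732695e-02],
       [-9.97271002e-01, -2.25322594e-04, -7.38274827e-02],
       [ 7.38019058e-02,  2.34539043e-02, -9.96997088e-01]]), 't': array([-0.04264035,  0.50799137,  1.17214588])}
{'time_s': 0.1, 'joint_positions': array([-8.37954187e+01,  3.02744360e+01,  8.21483569e+01, -1.70793589e-03,
        6.76889648e+01, -1.02271935e+01]), 'qvel': array([ 0.00265257, -0.08032202, -0.2166742 , -0.08549989, -0.00570024,
        0.00377282]), 'tau': array([-3.43626107e-04, -4.40985525e+01, -1.77150911e+01,  6.34608977e-02,
        5.33476355e-02, -3.42393446e-05]), 'position': array([ 0.1767454 , -0.59880825,  0.22166476]), 'tcp_rot': array([[ 9.59154077e-01,  2.82884076e-01, -2.38227934e-04],
       [ 2.82883996e-01, -9.59152176e-01,  1.93613259e-03],
       [ 3.19204238e-04, -1.92444034e-03, -9.99998097e-01]]), 'force': array([ 0.63039208, -0.04647943, -0.54989091]), 'moment': array([ 0.03937586, -0.02384109, -0.03513129]), 'opening': 1.000625861305024}
```

View pics/scene0.png

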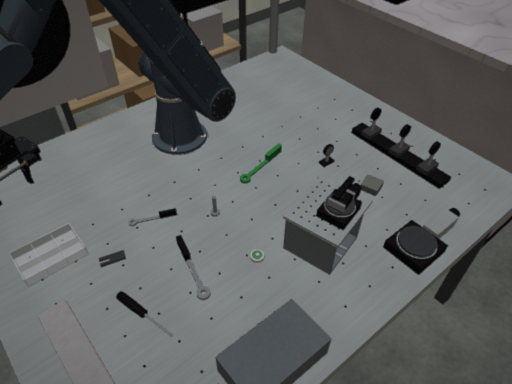

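View pics/top0.png

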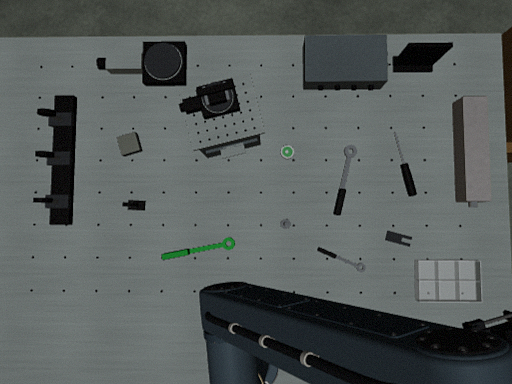

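Candidates for the ring spanner are the green one (scene 260,163), the small black one (scene 153,217) and the large black one (scene 190,265; top 343,180). The large black one fits, because it isn't green and is the larger of the two black ones. I'll confirm it in an enlarged crop that also shows the cabinet.

```bash
python3 - <<'E'
import cv2
a=cv2.imread("pics/scene0.png");b=cv2.imread("pics/top0.png")
def crop(i,x,y,w,h): return cv2.resize(i[y:y+h,x:x+w],(400,300),interpolation=cv2.INTER_CUBIC)
o=cv2.vconcat([cv2.hconcat([crop(b,300,135,100,75),crop(a,120,200,140,105)]),cv2.hconcat([crop(b,170,70,120,90),crop(a,270,170,140,105)])])
cv2.imwrite("pics/crop1.png",o)
E
```

```text
(no output)
```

View pics/crop1.png

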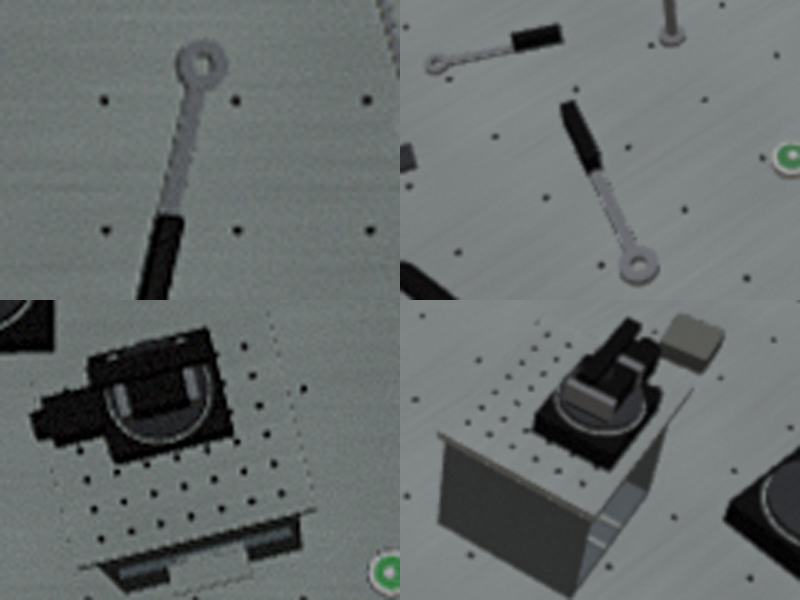

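Crop 1 confirms the large black-handled spanner as the target: ring at top (350.5,151), handle at top (340,203). The cabinet front faces the robot, with roof front corners at about top (194,150) and (264.5,133). Next I'll measure.

```bash
cat > h.py <<'E'
import numpy as np, cv2
from rig import *
C={n:camera_params(n) for n in("scene","top")}
def ray(n,uv):
    p=C[n]; d=p["R"].T@np.linalg.inv(p["intrinsics"])@np.array([uv[0],uv[1],1.]); return -p["R"].T@p["t"],d/np.linalg.norm(d)
def onz(n,uv,z):
    o,d=ray(n,uv); return o+d*(z-o[2])/d[2]
def tri(a,b):
    P=[C[n]["intrinsics"]@np.c_[C[n]["R"],C[n]["t"]] for n in("top","scene")]
    X=cv2.triangulatePoints(P[0],P[1],np.float64(a).reshape(2,1),np.float64(b).reshape(2,1))[:,0];X=X[:3]/X[3]
    o,d=ray("top",a);o2,d2=ray("scene",b);c=np.cross(d,d2);gap=(o2-o)@c/np.linalg.norm(c)
    return X,gap
def proj(n,X):
    p=C[n];q=p["intrinsics"]@(p["R"]@np.asarray(X)+p["t"]);return q[:2]/q[2]
def blobs(im,box,lo,hi,amin=15):
    x,y,w,h=box; g=im[y:y+h,x:x+w].max(2); m=((g>=lo)&(g<=hi)).astype(np.uint8)
    n,l,s,c=cv2.connectedComponentsWithStats(m)
    return [(c[i]+[x,y],s[i,4],cv2.minAreaRect(np.argwhere(l==i)[:,::-1].astype(np.float32)+[x,y])) for i in range(1,n) if s[i,4]>=amin]
E
python3 - <<'E'
from h import *
a=cv2.imread("pics/scene0.png");b=cv2.imread("pics/top0.png")
H=blobs(b,(325,180,30,40),0,60);S=blobs(a,(170,230,35,35),0,60)
print("handle top",H,"\nscene",S)
# ring hole: fit outer circle by brightness differences -> HoughCircles on upscaled crop
for im,(x,y) in((b,(335,138)),(a,(190,278))):
    c=cv2.resize(im[y:y+28,x:x+28],None,fx=8,fy=8,interpolation=cv2.INTER_CUBIC); g=cv2.GaussianBlur(cv2.cvtColor(c,6),(0,0),3)
    k=cv2.HoughCircles(g,cv2.HOUGH_GRADIENT,1.5,40,param1=60,param2=15,minRadius=10,maxRadius=80)
    print([(round((q[0]+.5)/8-.5+x,2),round((q[1]+.5)/8-.5+y,2),round(q[2]/8,2)) for q in (k[0][:4] if k is not None else [])])
h0,_=tri(H[0][0],S[0][0]);print("handle tri",h0,_)
for z in(0.017,0.022):print(onz("top",H[0][0],z),onz("scene",S[0][0],z))
fr=[((194,150.4),(319,177)),((264.5,133),(283.3,216.5))]
for t,s in fr: print("roof corner",tri(t,s),onz("top",t,.162),onz("scene",s,.162))
print("backs",onz("scene",(337.2,246),.162),onz("scene",(372.2,201.5),.162))
E
```

```text
Traceback (most recent call last):
  File "h.py", line 18, in blobs
    return [(c[i]+[x,y],s[i,4],cv2.minAreaRect(np.argwhere(l==i)[:,::-1].astype(np.float32)+[x,y])) for i in range(1,n) if s[i,4]>=amin]
                               ~~~~~~~~~~~~~~~^^^^^^^^^^^^^^^^^^^^^^^^^^^^^^^^^^^^^^^^^^^^^^^^^^^^
cv2.error: OpenCV(4.12.0) /io/opencv/modules/imgproc/src/convhull.cpp:143: error: (-215:Assertion failed) total >= 0 && (depth == CV_32F || depth == CV_32S) in function 'convexHull'
```

```bash
sed -i 's/.astype(np.float32)+\[x,y\]))/.astype(np.float32)+np.float32([x,y])))/' h.py
python3 - <<'E'
from h import *
a=cv2.imread("pics/scene0.png");b=cv2.imread("pics/top0.png")
H=blobs(b,(325,180,30,40),0,60);S=blobs(a,(170,230,35,35),0,60)
print("handle top",H,"\nscene",S)
for im,(x,y) in((b,(335,138)),(a,(190,278))):
    c=cv2.resize(im[y:y+28,x:x+28],None,fx=8,fy=8,interpolation=cv2.INTER_CUBIC); g=cv2.GaussianBlur(cv2.cvtColor(c,6),(0,0),3)
    k=cv2.HoughCircles(g,cv2.HOUGH_GRADIENT,1.5,40,param1=60,param2=15,minRadius=10,maxRadius=80)
    print([(round(float(q[0]+.5)/8-.5+x,2),round(float(q[1]+.5)/8-.5+y,2),round(float(q[2])/8,2)) for q in (k[0][:4] if k is not None else [])])
h0,_=tri(H[0][0],S[0][0]);print("handle tri",h0,_)
for z in(0.017,0.022):print(onz("top",H[0][0],z),onz("scene",S[0][0],z))
fr=[((194,150.4),(319,177)),((264.5,133),(283.3,216.5))]
for t,s in fr: print("roof corner",tri(t,s),onz("top",t,.162),onz("scene",s,.162))
print("backs",onz("scene",(337.2,246),.162),onz("scene",(372.2,201.5),.162))
# big enlargements for cabinet edges
A=cv2.resize(a[165:275,270:390],None,fx=5,fy=5,interpolation=cv2.INTER_CUBIC)
A=cv2.convertScaleAbs(A,alpha=1.6); cv2.imwrite("pics/cabs.png",A)
B=cv2.resize(b[100:170,170:290],None,fx=6,fy=6,interpolation=cv2.INTER_CUBIC)
cv2.imwrite("pics/cabt.png",cv2.convertScaleAbs(B,alpha=1.6))
E
```

```text
handle top [(array([339.21078431, 201.30882353]), np.int32(204), ((339.1797790527344, 201.38763427734375), (7.570270538330078, 26.90818977355957), 12.994616508483887))] 
scene [(array([182.8313253 , 247.75301205]), np.int32(166), ((182.5, 247.5), (25.491172790527344, 6.708203315734863), 63.43495178222656))]
[(342.16, 157.72, 3.31)]
[]
handle tri [ 0.47095975 -0.28694955  0.01921241] -0.0009468586065536206
[ 0.47134629 -0.28692085  0.017     ] [ 0.46910595 -0.28656028  0.017     ]
[ 0.47113098 -0.28600801  0.022     ] [ 0.4726506  -0.28818525  0.022     ]
roof corner (array([0.60247663, 0.1269661 , 0.15493469]), np.float64(-0.000821218164072396)) [0.60153408 0.12600276 0.162     ] [0.60704631 0.12069202 0.162     ]
roof corner (array([ 0.65062214, -0.06211701,  0.1554003 ]), np.float64(0.0026047908789441766)) [ 0.64829989 -0.06330339  0.162     ] [ 0.65527539 -0.06522077  0.162     ]
backs [ 0.81652675 -0.02572399  0.162     ] [0.77153762 0.1651408  0.162     ]
```

View pics/cabt.png

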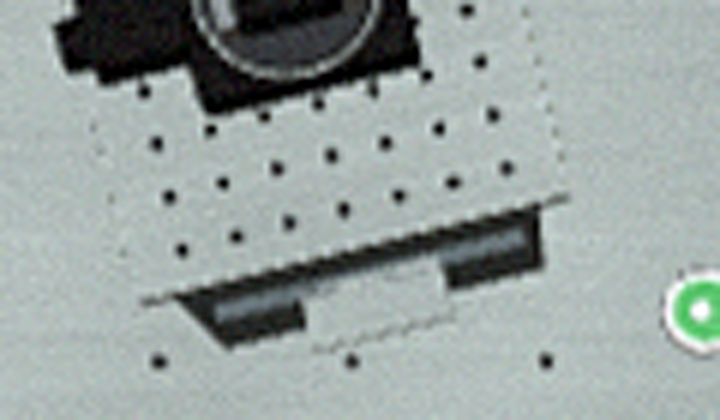

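View pics/cabs.png

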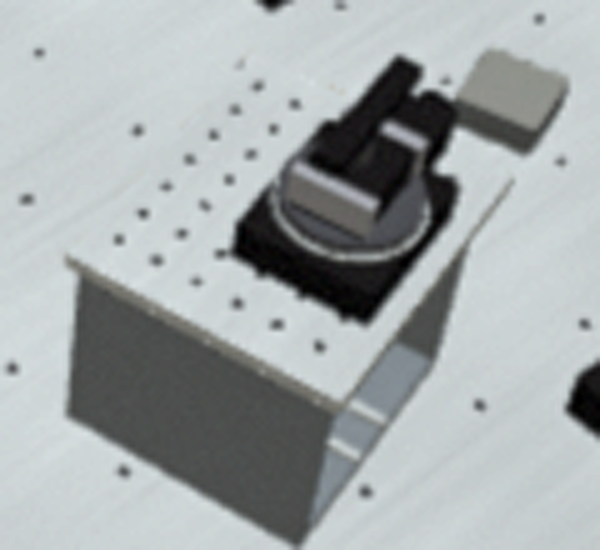

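Crops: front roof corners are at cabt (143,300) and (568,198). The front hole row runs from (182,250) to (507,168), seven holes with the middle at (344,210). The ledge is in the middle of the front. In cabs, the same hole row runs from (120,240) to (258,86).

```bash
python3 - <<'E'
from h import *
a=cv2.imread("pics/scene0.png");b=cv2.imread("pics/top0.png")
def dot(im,uv,r=2):
    g=255-cv2.cvtColor(im,6).astype(float);u,v=[int(round(k)) for k in uv]
    for _ in range(2):
        w=g[v-3:v+4,u-3:u+4];w=np.clip(w-np.median(w)-8,0,None);yy,xx=np.mgrid[v-3:v+4,u-3:u+4]
        U,V=(w*xx).sum()/w.sum(),(w*yy).sum()/w.sum();u,v=int(round(U)),int(round(V))
    return np.array([U,V])
T=[(182,250),(236,237),(290,222),(344,210),(399,196),(453,182),(507,168)]
S=[(258,86),(236,109),(214,134),(190,159),(166,187),(143,213),(120,240)]
X=[]
for t,s in zip(T,S):
    t=dot(b,(t[0]/6-.4+170,t[1]/6-.4+100));s=dot(a,(s[0]/5-.4+270,s[1]/5-.4+165))
    x,g=tri(t,s);X.append(x);print(x.round(4),round(g*1e3,2),onz("top",t,.162).round(4),onz("scene",s,.162).round(4))
X=np.array([onz("top",dot(b,(t[0]/6-.4+170,t[1]/6-.4+100)),.162) for t in T])
d=X[-1]-X[0];print("pitch",np.linalg.norm(d)/6,"mid",X.mean(0),"yaw",np.degrees(np.arctan2(d[0],-d[1])))
n=np.array([-d[1],d[0],0])/np.linalg.norm(d[:2]) ; print("n",n)
# front edge, by columns
g=cv2.cvtColor(b,6).astype(float);P=[]
for u in range(203,258):
    v0=150.4+(u-194)*(133-150.4)/70.5;v=np.arange(int(v0)-4,int(v0)+6);col=g[v,u];dr=col[:-1]-col[1:];k=dr.argmax();sl=slice(max(0,k-1),k+2)
    P.append((u,(v[:-1][sl]+.5)@dr[sl]/dr[sl].sum()))
P=np.array(P);c=np.polyfit(P[:,0],P[:,1],1);r=P[:,1]-np.polyval(c,P[:,0]);ok=abs(r)<.5;c=np.polyfit(P[ok,0],P[ok,1],1)
for z in(.150,.162):
    L=[onz("top",(u,np.polyval(c,u)),z) for u in(200,262)]
    e=L[1]-L[0];print(z,"front yaw",np.degrees(np.arctan2(e[0],-e[1])),"front dist from mid hole",(L[0]-X.mean(0))@n, ok.sum(),L)
# corners & ledge
for nm,q,z in(("cL",(143,300),.162),("cR",(568,198),.162),("ledge oL",(317,352),.075),("ledge oR",(456,311),.075),("slot? bodyL",(232,348),0),("bodyR",(543,266),0)):
    print(nm,onz("top",(q[0]/6-.4+170,q[1]/6-.4+100),z))
r=onz("top",(350.4,150.9),.01);r2=onz("scene",(120+638/2.857-.3,200+262/2.857-.3),.01);h=onz("top",(339.2,201.35),.022);print("ring",r,r2,np.hypot(*(r-h)[:2]),np.degrees(np.arctan2(r[1]-h[1],r[0]-h[0])))
E
```

```text
[0.626  0.1102 0.1632] -0.15 [0.6263 0.1104 0.162 ] [0.6252 0.1111 0.162 ]
[0.632  0.0856 0.1635] -0.36 [0.6324 0.086  0.162 ] [0.6309 0.0867 0.162 ]
[0.6382 0.0621 0.163 ] -0.5 [0.6386 0.0624 0.162 ] [0.6374 0.0627 0.162 ]
[0.6439 0.0375 0.1636] -0.64 [0.6445 0.0379 0.162 ] [0.6428 0.0384 0.162 ]
[0.6502 0.013  0.1632] -0.39 [0.6506 0.0132 0.162 ] [0.6494 0.0137 0.162 ]
[ 0.6565 -0.0111  0.1627] 0.02 [ 0.6567 -0.0111  0.162 ] [ 0.6561 -0.0106  0.162 ]
[ 0.6627 -0.0351  0.1635] -0.05 [ 0.6631 -0.0351  0.162 ] [ 0.6618 -0.0341  0.162 ]
pitch 0.025014610629598283 mid [0.64459361 0.03771091 0.162     ] yaw 14.203404697032981
n [0.96943077 0.24536499 0.        ]
0.15 front yaw 14.016006360112867 front dist from mid hole -0.015554360243191076 55 [array([0.60975259, 0.11197412, 0.15      ]), array([ 0.65179274, -0.05643925,  0.15      ])]
0.162 front yaw 14.016006360112875 front dist from mid hole -0.0181522557083645 55 [array([0.60759661, 0.10990447, 0.162     ]), array([ 0.64915863, -0.05659354,  0.162     ])]
cL [0.6037082  0.12756167 0.162     ]
cR [ 0.64938976 -0.06267651  0.162     ]
ledge oL [0.59343598 0.05921227 0.075     ]
ledge oR [ 0.61331653 -0.00797045  0.075     ]
slot? bodyL [0.60708705 0.11177403 0.        ]
bodyR [ 0.64948141 -0.04867156  0.        ]
ring [ 0.62541548 -0.32418965  0.01      ] [ 0.86770267 -0.02600788  0.01      ] 0.15906656169184066 -13.901164182827895
```

The geometry agrees across views: roof at 163 mm, hole pitch 25.0 mm, cabinet yaw about 14.1°. The spanner yaw is −13.9°, with the handle at (0.471,−0.2865). I'll move above the handle.

play_rows:
  plan:
    - [[0.49,0.52,-0.17,0,0,-0.014,1],[0.49,0.52,-0.17,0,0,-0.014,1],[0.49,0.52,-0.17,0,0,-0.014,1],[0.49,0.52,-0.17,0,0,-0.014,1],[0.49,0.52,-0.17,0,0,-0.014,1],[0.49,0.52,-0.17,0,0,-0.014,1],[0.49,0.52,-0.17,0,0,-0.014,1],[0.49,0.52,-0.17,0,0,-0.014,1],[0.49,0.52,-0.17,0,0,-0.014,1],[0.49,0.52,-0.17,0,0,-0.014,1],[0.49,0.52,-0.17,0,0,-0.014,1],[0.49,0.52,-0.17,0,0,-0.014,1]]

```text
time_s: 1.3
position: [0.4715, -0.2861, 0.1199]
tcp_rot: [[0.971, -0.24, -0.001], [-0.24, -0.971, 0.0], [-0.001, -0.0, -1.0]]
force: [1.1, -0.8, 0.1]
opening: 1.004
```

play_rows:
  plan:
    - [[0,0,-0.7,0,0,0,1],[0,0,-0.7,0,0,0,1],[0,0,-0.5,0,0,0,1],[0,0,-0.4,0,0,0,1],[0,0,0,0,0,0,1],[0,0,0,0,0,0,-1],[0,0,0,0,0,0,-1],[0,0,0,0,0,0,-1],[0,0,0,0,0,0,-1],[0,0,0,0,0,0,-1],[0,0,0,0,0,0,-1],[0,0,0,0,0,0,-1]]

```text
time_s: 2.5
position: [0.4709, -0.2875, 0.0057]
tcp_rot: [[0.971, -0.239, 0.0], [-0.239, -0.971, -0.0], [0.0, 0.0, -1.0]]
force: [0.4, 0.4, 0.7]
opening: 0.448
```

play_rows:
  plan:
    - [[0,0,0,0,0,0,-1],[0,0,0,0,0,0,-1],[0,0,0,0,0,0,-1],[0,0,0,0,0,0,-1],[0,0,0,0,0,0,-1],[0,0,0,0,0,0,-1],[0,0,0,0,0,0,-1],[0,0,0,0,0,0,-1]]

```text
time_s: 3.3
position: [0.4707, -0.2873, 0.0055]
tcp_rot: [[0.971, -0.239, -0.0], [-0.239, -0.971, 0.0], [-0.0, -0.0, -1.0]]
force: [0.0, 0.4, -0.8]
opening: 0.204
```

play_rows:
  plan:
    - [[0,0,0.1,0,0,0,-1],[0,0,0.3,0,0,0,-1],[0,0,0.6,0,0,0,-1],[0,0,0.7,0,0,0,-1],[0,0,0.7,0,0,0,-1],[0,0,0.5,0,0,0,-1],[0,0,0,0,0,0,-1],[0,0,0,0,0,0,-1]]

```text
time_s: 4.1
position: [0.4705, -0.2872, 0.1507]
tcp_rot: [[0.971, -0.239, 0.0], [-0.239, -0.971, -0.0], [0.0, 0.0, -1.0]]
force: [-0.4, -0.5, -1.9]
opening: 0.2
```

play_rows:
  plan:
    - [[-0.05,0.25,0,0,0,0.008,-1],[-0.11,0.53,0,0,0,0.0155,-1],[-0.11,0.53,0,0,0,0.0155,-1],[-0.11,0.53,0,0,0,0.0155,-1],[-0.11,0.53,0,0,0,0.0155,-1],[-0.11,0.53,0,0,0,0.0155,-1],[-0.11,0.53,0,0,0,0.0155,-1],[-0.11,0.53,0,0,0,0.0155,-1],[-0.11,0.53,0,0,0,0.0155,-1],[-0.11,0.53,0,0,0,0.0155,-1],[-0.1,0.33,0,0,0,0.008,-1],[0,0,0,0,0,0,-1]]

```text
time_s: 5.3
position: [0.4101, -0.0169, 0.1491]
tcp_rot: [[0.968, 0.249, -0.007], [0.249, -0.968, 0.003], [-0.006, -0.004, -1.0]]
force: [0.1, -0.5, -1.8]
opening: 0.2
```

play_rows:
  plan:
    - [[0.04,-0.03,-0.3,0,0,0,-1],[0.03,-0.03,-0.4,0,0,0,-1],[0,0,-0.3,0,0,0,-1],[0,0,0,0,0,0,-1],[0,0,0,0,0,0,-1],[0,0,0,0,0,0,-1]]

```text
time_s: 5.9
position: [0.4176, -0.0232, 0.1008]
tcp_rot: [[0.97, 0.245, 0.001], [0.245, -0.97, -0.0], [0.0, 0.0, -1.0]]
force: [0.9, 1.1, -1.1]
opening: 0.205
```

```bash
python3 - <<'E'
from h import *
s=read_state();print(s["position"],s["tcp_rot"],s["force"],s["time_s"])
a=capture("scene")[:,:,::-1];b=capture("top")[:,:,::-1]
cv2.imwrite("pics/s2.png",a);cv2.imwrite("pics/t2.png",b)
tcp=s["position"];x=s["tcp_rot"][:,0]
R=tcp+.16*x;print(proj("top",R),proj("scene",R))
ut=proj("top",R).astype(int);us=proj("scene",R).astype(int)
c=lambda i,u:cv2.convertScaleAbs(cv2.resize(i[u[1]-30:u[1]+30,u[0]-40:u[0]+40],None,fx=5,fy=5,interpolation=cv2.INTER_CUBIC),alpha=1.5)
cv2.imwrite("pics/c2.png",cv2.hconcat([c(b,ut),c(a,us)]));print(ut,us)
E
```

```text
[ 0.417584   -0.02319488  0.10082383] [[ 9.69594222e-01  2.44717695e-01  5.42362288e-04]
 [ 2.44717814e-01 -9.69594329e-01 -1.65896157e-04]
 [ 4.85273674e-04  2.93577669e-04 -9.99999839e-01]] [ 0.93622272  1.09897163 -1.07699675] 5.9
[236.592316   164.11349935] [283.83624305 200.90977021]
[236 164] [283 200]
```

View pics/c2.png

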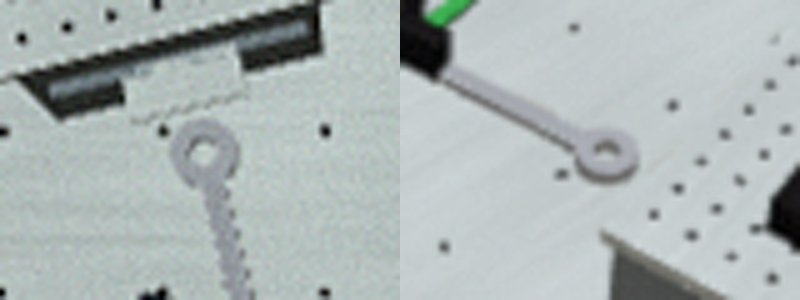

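The c2 crop shows the ring at top (236.4,164.0) and scene (283.4,200.6). This agrees with the prediction from the TCP (ring = TCP + 160 mm, level) to within 0.4 px. I'll correct about 3 mm sideways and enter level.

play_rows:
  plan:
    - [[-0.014,0.058,0,0,0,0,-1],[0.155,0.039,0,0,0,0,-1],[0.155,0.039,0,0,0,0,-1],[0.155,0.039,0,0,0,0,-1],[0.155,0.039,0,0,0,0,-1],[0.155,0.039,0,0,0,0,-1],[0.155,0.039,0,0,0,0,-1],[0.155,0.039,0,0,0,0,-1],[0.155,0.039,0,0,0,0,-1],[0.155,0.039,0,0,0,0,-1],[0.155,0.039,0,0,0,0,-1],[0.1,0.025,0,0,0,0,-1]]

```text
time_s: 7.2
position: [0.5001, 0.0008, 0.1006]
tcp_rot: [[0.969, 0.245, 0.001], [0.245, -0.969, -0.0], [0.001, 0.0, -1.0]]
force: [0.4, -0.2, -1.4]
opening: 0.199
```

play_rows:
  plan:
    - [[0,0,0,0,0,0,-1],[0,0,0,0,0,0,-1],[0,0,0,0,0,0,-1]]

```text
time_s: 7.5
position: [0.4985, 0.0008, 0.1004]
tcp_rot: [[0.97, 0.245, -0.001], [0.245, -0.97, 0.0], [-0.001, -0.0, -1.0]]
force: [0.1, -0.4, -2.6]
opening: 0.205
```

```bash
cat >> h.py <<'E'
N=np.array([.9696,.2447]);L=np.array([-.2447,.9696])
def where():
    s=read_state();R=s["tcp_rot"];r=s["position"]+.16*R[:,0]+.0005*R[:,2]
    f=s["force"];print("t",round(s["time_s"],2),"ring depth,lat(mm)",((r[:2]@N-.6162)*1e3).round(1),((r[:2]@L+.1213)*1e3).round(1),"z",(r[2]*1e3).round(1),"pitch",np.arcsin(R[2,0]).round(3),"yaw",np.degrees(np.arctan2(R[1,0],R[0,0])).round(2),"Fn,l,z",(f[:2]@N).round(2),(f[:2]@L).round(2),f[2].round(2),"M",(s["moment"]).round(2),"pos",s["position"].round(4))
E
python3 -c "from h import *;where()"
```

```text
t 7.5 ring depth,lat(mm) 27.3 0.1 z 99.8 pitch -0.001 yaw 14.18 Fn,l,z -0.05 -0.44 -2.61 M [-0.02  0.15  0.01] pos [0.4985 0.0008 0.1004]
```

play_rows:
  plan:
    - [[0.058,0.015,0,0,0,0,-1],[0.058,0.015,0,0,0,0,-1],[0.058,0.015,0,0,0,0,-1],[0,0,0,0,0,0,-1],[0,0,0,0,0,0,-1]]

```text
time_s: 8.0
position: [0.5079, 0.003, 0.1005]
tcp_rot: [[0.969, 0.245, -0.0], [0.245, -0.969, -0.0], [-0.0, -0.0, -1.0]]
force: [1.0, 0.5, -1.4]
opening: 0.208
```

```bash
python3 -c "from h import *;where()"
```

```text
t 8.0 ring depth,lat(mm) 37.0 -0.0 z 100.0 pitch -0.0 yaw 14.19 Fn,l,z 1.07 0.24 -1.42 M [-0.04  0.19 -0.04] pos [0.5079 0.003  0.1005]
```

play_rows:
  plan:
    - [[0.058,0.015,0,0,0,0,-1],[0,0,0,0,0,0,-1],[0,0,0,0,0,0,-1]]

```text
time_s: 8.3
position: [0.5108, 0.0037, 0.1006]
tcp_rot: [[0.97, 0.245, 0.0], [0.245, -0.97, -0.0], [0.0, 0.0, -1.0]]
force: [-0.2, 0.4, -1.0]
opening: 0.203
```

```bash
python3 -c "from h import *;where()"
```

```text
t 8.3 ring depth,lat(mm) 40.0 -0.0 z 100.1 pitch 0.0 yaw 14.19 Fn,l,z -0.07 0.45 -1.0 M [-0.04  0.16 -0.  ] pos [0.5108 0.0037 0.1006]
```

play_rows:
  plan:
    - [[0.058,0.015,0,0,0,0,-1],[0,0,0,0,0,0,-1],[0,0,0,0,0,0,-1]]

```text
time_s: 8.6
position: [0.5138, 0.0045, 0.1006]
tcp_rot: [[0.969, 0.245, 0.0], [0.245, -0.969, -0.0], [0.0, 0.0, -1.0]]
force: [-0.6, 0.7, -2.1]
opening: 0.202
```

play_rows:
  plan:
    - [[0.058,0.015,0,0,0,0,-1],[0,0,0,0,0,0,-1],[0,0,0,0,0,0,-1]]

```text
time_s: 8.9
position: [0.5166, 0.0052, 0.1006]
tcp_rot: [[0.97, 0.245, 0.0], [0.245, -0.97, -0.0], [0.0, 0.0, -1.0]]
force: [0.8, 0.5, -2.2]
opening: 0.203
```

play_rows:
  plan:
    - [[0.058,0.015,0,0,0,0,-1],[0,0,0,0,0,0,-1],[0,0,0,0,0,0,-1]]

```text
time_s: 9.2
position: [0.5195, 0.006, 0.1005]
tcp_rot: [[0.97, 0.245, 0.0], [0.245, -0.97, 0.0], [0.0, 0.0, -1.0]]
force: [-0.5, 0.5, -1.9]
opening: 0.202
```

play_rows:
  plan:
    - [[0.058,0.015,0,0,0,0,-1],[0,0,0,0,0,0,-1],[0,0,0,0,0,0,-1]]

```text
time_s: 9.5
position: [0.5224, 0.0067, 0.1005]
tcp_rot: [[0.97, 0.245, 0.0], [0.245, -0.97, -0.0], [0.0, 0.0, -1.0]]
force: [0.7, -0.6, -1.7]
opening: 0.203
```

play_rows:
  plan:
    - [[0.058,0.015,0,0,0,0,-1],[0,0,0,0,0,0,-1],[0,0,0,0,0,0,-1]]

```text
time_s: 9.8
position: [0.5253, 0.0075, 0.1005]
tcp_rot: [[0.97, 0.245, 0.0], [0.245, -0.97, -0.0], [0.0, 0.0, -1.0]]
force: [0.5, -0.1, -1.7]
opening: 0.204
```

play_rows:
  plan:
    - [[0.058,0.015,0,0,0,0,-1],[0,0,0,0,0,0,-1],[0,0,0,0,0,0,-1]]

```text
time_s: 10.1
position: [0.5272, 0.0083, 0.1003]
tcp_rot: [[0.969, 0.245, -0.002], [0.245, -0.969, 0.0], [-0.002, -0.001, -1.0]]
force: [-3.2, -1.1, -0.3]
opening: 0.202
```

Contact: about −3.4 N along the cabinet axis. I'll settle and read it.

play_rows:
  plan:
    - [[0,0,0,0,0,0,-1],[0,0,0,0,0,0,-1]]

```text
time_s: 10.3
position: [0.5274, 0.0082, 0.1004]
tcp_rot: [[0.969, 0.245, -0.002], [0.245, -0.969, 0.0], [-0.002, -0.001, -1.0]]
force: [-2.7, -0.6, -1.0]
opening: 0.207
```

```bash
python3 -c "from h import *;where()"
```

```text
t 10.3 ring depth,lat(mm) 57.1 0.3 z 99.6 pitch -0.002 yaw 14.19 Fn,l,z -2.72 0.07 -1.05 M [-0.14  0.66 -0.02] pos [0.5274 0.0082 0.1004]
```

play_rows:
  plan:
    - [[-0.039,-0.01,0,0,0,0,-1],[0,0,0,0,0,0,-1],[0,0,0,0,0,0,-1]]

```text
time_s: 10.6
position: [0.5264, 0.0077, 0.1006]
tcp_rot: [[0.97, 0.245, 0.001], [0.245, -0.97, 0.0], [0.001, 0.0, -1.0]]
force: [-0.3, -0.5, -1.7]
opening: 0.207
```

```bash
python3 -c "from h import *;where()"
```

```text
t 10.6 ring depth,lat(mm) 56.1 0.0 z 100.2 pitch 0.001 yaw 14.19 Fn,l,z -0.42 -0.44 -1.66 M [-0.04  0.4   0.07] pos [0.5264 0.0077 0.1006]
```

Prong found: contact at ring depth of about 55.9 mm, so the prong axis is at about 78.8 mm depth. Next, TCP deltas for backing off, tilting, raising and moving over.

```bash
cat > wp.py <<'E'
import numpy as np
def tcp(w):
    d,z,a=w;x=np.array([np.cos(a),np.sin(a)]);zt=np.array([np.sin(a),-np.cos(a)])
    return np.array([d,z])-160*x-.5*zt
N=np.array([.9696,.2447])
W=[(56.1,100.2,0),(50,100.2,0)]+[(50,100.2+(14)*k/6,.05*k) for k in range(1,7)]+[(55,118,.3),(60,121,.3),(78.8,121,.3)]+[(78.8,121-k*9/3,.3-.04*k) for k in range(1,4)]+[(78.8,112-26*k/6,.18-.122*k/6) for k in range(1,7)]
for p,q in zip(W,W[1:]):
    e=(tcp(q)-tcp(p))/50;print(np.round(q,3),"shift",(e[0]*N).round(3),e[1].round(3),"turn",(-(q[2]-p[2])/np.pi*np.array([-.2447,.9696])).round(4))
E
python3 wp.py
```

```text
[ 50.  100.2   0. ] shift [-0.118 -0.03 ] 0.0 turn [-0.  0.]
[5.00000e+01 1.02533e+02 5.00000e-02] shift [0.003 0.001] -0.113 turn [ 0.0039 -0.0154]
[5.00000e+01 1.04867e+02 1.00000e-01] shift [0.011 0.003] -0.113 turn [ 0.0039 -0.0154]
[ 50.   107.2    0.15] shift [0.019 0.005] -0.112 turn [ 0.0039 -0.0154]
[ 50.    109.533   0.2  ] shift [0.027 0.007] -0.111 turn [ 0.0039 -0.0154]
[ 50.    111.867   0.25 ] shift [0.034 0.009] -0.109 turn [ 0.0039 -0.0154]
[ 50.  114.2   0.3] shift [0.042 0.011] -0.107 turn [ 0.0039 -0.0154]
[ 55.  118.    0.3] shift [0.097 0.024] 0.076 turn [-0.  0.]
[ 60.  121.    0.3] shift [0.097 0.024] 0.06 turn [ 0. -0.]
[ 78.8 121.    0.3] shift [0.365 0.092] 0.0 turn [ 0. -0.]
[ 78.8  118.     0.26] shift [-0.034 -0.009] 0.063 turn [-0.0031  0.0123]
[ 78.8  115.     0.22] shift [-0.029 -0.007] 0.064 turn [-0.0031  0.0123]
[ 78.8  112.     0.18] shift [-0.024 -0.006] 0.066 turn [-0.0031  0.0123]
[ 78.8   107.667   0.16 ] shift [-0.01  -0.003] -0.023 turn [-0.0016  0.0063]
[ 78.8   103.333   0.139] shift [-0.009 -0.002] -0.022 turn [-0.0016  0.0063]
[78.8   99.     0.119] shift [-0.008 -0.002] -0.022 turn [-0.0016  0.0063]
[78.8   94.667  0.099] shift [-0.007 -0.002] -0.022 turn [-0.0016  0.0063]
[7.8800e+01 9.0333e+01 7.8000e-02] shift [-0.005 -0.001] -0.022 turn [-0.0016  0.0063]
[7.88e+01 8.60e+01 5.80e-02] shift [-0.004 -0.001] -0.022 turn [-0.0016  0.0063]
```

play_rows:
  plan:
    - [[-0.118,-0.03,0,0,0,0,-1],[0,0,0,0,0,0,-1],[0.003,0.001,-0.113,0.0039,-0.0154,0,-1],[0.011,0.003,-0.113,0.0039,-0.0154,0,-1],[0.019,0.005,-0.112,0.0039,-0.0154,0,-1],[0.027,0.007,-0.111,0.0039,-0.0154,0,-1],[0.034,0.009,-0.109,0.0039,-0.0154,0,-1],[0.042,0.011,-0.107,0.0039,-0.0154,0,-1],[0,0,0,0,0,0,-1],[0,0,0,0,0,0,-1]]

```text
time_s: 11.6
position: [0.5275, 0.0077, 0.0674]
tcp_rot: [[0.927, 0.244, 0.286], [0.234, -0.97, 0.072], [0.295, 0.0, -0.956]]
force: [0.9, -0.2, -1.4]
opening: 0.205
```

```bash
python3 -c "from h import *;where()"
```

```text
t 11.6 ring depth,lat(mm) 50.2 -0.4 z 114.1 pitch 0.299 yaw 14.14 Fn,l,z 0.78 -0.4 -1.35 M [-0.09  0.39 -0.04] pos [0.5275 0.0077 0.0674]
```

Exactly as planned, with no contact. Next, up and forward to depth 60.

play_rows:
  plan:
    - [[0.049,0.015,0.038,0,0,0,-1],[0.049,0.015,0.038,0,0,0,-1],[0.049,0.015,0.03,0,0,0,-1],[0.049,0.015,0.03,0,0,0,-1],[0,0,0,0,0,0,-1],[0,0,0,0,0,0,-1]]

```text
time_s: 12.2
position: [0.5369, 0.0111, 0.0742]
tcp_rot: [[0.926, 0.245, 0.286], [0.234, -0.969, 0.072], [0.295, -0.0, -0.955]]
force: [-0.9, 0.2, -1.4]
opening: 0.206
```

```bash
python3 -c "from h import *;where()"
```

```text
t 12.2 ring depth,lat(mm) 60.2 0.8 z 120.9 pitch 0.3 yaw 14.2 Fn,l,z -0.85 0.41 -1.44 M [-0.09  0.36 -0.01] pos [0.5369 0.0111 0.0742]
```

play_rows:
  plan:
    - [[0.073,0.016,0,0,0,0,-1],[0.073,0.016,0,0,0,0,-1],[0.073,0.016,0,0,0,0,-1],[0.073,0.016,0,0,0,0,-1],[0.072,0.016,0,0,0,0,-1],[0,0,0,0,0,0,-1],[0,0,0,0,0,0,-1]]

```text
time_s: 12.9
position: [0.555, 0.0151, 0.0741]
tcp_rot: [[0.926, 0.245, 0.286], [0.234, -0.969, 0.073], [0.295, -0.0, -0.956]]
force: [-0.8, 0.8, -1.6]
opening: 0.203
```

```bash
python3 -c "from h import *;where()"
```

```text
t 12.9 ring depth,lat(mm) 78.7 0.2 z 120.7 pitch 0.299 yaw 14.2 Fn,l,z -0.59 0.93 -1.57 M [-0.12  0.38  0.03] pos [0.555  0.0151 0.0741]
```

play_rows:
  plan:
    - [[-0.034,-0.009,0.063,-0.0031,0.0123,0,-1],[0,0,0,0,0,0,-1],[0,0,0,0,0,0,-1]]

```text
time_s: 13.2
position: [0.5535, 0.0147, 0.0773]
tcp_rot: [[0.937, 0.245, 0.25], [0.237, -0.969, 0.063], [0.258, -0.0, -0.966]]
force: [-0.5, 0.3, -1.3]
opening: 0.199
```

```bash
python3 -c "from h import *;where()"
```

```text
t 13.2 ring depth,lat(mm) 78.8 0.2 z 118.1 pitch 0.261 yaw 14.2 Fn,l,z -0.39 0.37 -1.31 M [-0.1   0.31  0.04] pos [0.5535 0.0147 0.0773]
```

play_rows:
  plan:
    - [[-0.029,-0.007,0.064,-0.0031,0.0123,0,-1],[0,0,0,0,0,0,-1],[0,0,0,0,0,0,-1]]

```text
time_s: 13.5
position: [0.5519, 0.0144, 0.0804]
tcp_rot: [[0.946, 0.245, 0.212], [0.239, -0.969, 0.054], [0.219, -0.001, -0.976]]
force: [-0.5, -0.0, -0.7]
opening: 0.203
```

```bash
python3 -c "from h import *;where()"
```

```text
t 13.5 ring depth,lat(mm) 78.6 0.3 z 114.9 pitch 0.221 yaw 14.2 Fn,l,z -0.53 0.13 -0.66 M [-0.07  0.34 -0.  ] pos [0.5519 0.0144 0.0804]
```

play_rows:
  plan:
    - [[-0.024,-0.006,0.066,-0.0031,0.0123,0,-1],[0,0,0,0,0,0,-1],[0,0,0,0,0,0,-1]]

```text
time_s: 13.8
position: [0.5506, 0.0141, 0.0836]
tcp_rot: [[0.954, 0.245, 0.174], [0.241, -0.969, 0.045], [0.18, -0.001, -0.984]]
force: [0.0, -0.5, -1.5]
opening: 0.208
```

```bash
python3 -c "from h import *;where()"
```

```text
t 13.8 ring depth,lat(mm) 78.6 0.3 z 111.9 pitch 0.181 yaw 14.19 Fn,l,z -0.08 -0.46 -1.55 M [-0.03  0.28  0.04] pos [0.5506 0.0141 0.0836]
```

play_rows:
  plan:
    - [[-0.01,-0.003,-0.023,-0.0016,0.0063,0,-1],[-0.009,-0.002,-0.022,-0.0016,0.0063,0,-1],[0,0,0,0,0,0,-1],[0,0,0,0,0,0,-1]]

```text
time_s: 14.2
position: [0.5499, 0.0137, 0.0814]
tcp_rot: [[0.96, 0.245, 0.134], [0.243, -0.969, 0.034], [0.139, -0.0, -0.99]]
force: [-0.4, 0.7, -1.1]
opening: 0.206
```

```bash
python3 -c "from h import *;where()"
```

```text
t 14.2 ring depth,lat(mm) 78.9 0.2 z 103.1 pitch 0.139 yaw 14.2 Fn,l,z -0.2 0.73 -1.13 M [-0.05  0.23  0.  ] pos [0.5499 0.0137 0.0814]
```

play_rows:
  plan:
    - [[-0.058,-0.015,0,0,0,0,-1],[-0.058,-0.015,0,0,0,0,-1],[0,0,0,0,0,0,-1],[0,0,0,0,0,0,-1]]

```text
time_s: 14.6
position: [0.5446, 0.0121, 0.0818]
tcp_rot: [[0.96, 0.245, 0.136], [0.243, -0.97, 0.034], [0.14, 0.0, -0.99]]
force: [2.8, 1.1, -2.4]
opening: 0.204
```

```bash
python3 -c "from h import *;where()"
```

```text
t 14.6 ring depth,lat(mm) 73.3 -0.2 z 103.6 pitch 0.14 yaw 14.18 Fn,l,z 2.94 0.42 -2.38 M [ 0.07 -0.02  0.1 ] pos [0.5446 0.0121 0.0818]
```

Captured: pulling back meets the prong (+2.9 N at 73.3 mm), which fits an axis at about 78.6 mm. I'll return to centre and lower.

play_rows:
  plan:
    - [[0.058,0.015,0,0,0,0,-1],[0.05,0.013,0,0,0,0,-1],[-0.008,-0.002,-0.022,-0.0016,0.0063,0,-1],[-0.007,-0.002,-0.022,-0.0016,0.0063,0,-1],[-0.005,-0.001,-0.022,-0.0016,0.0063,0,-1],[0,0,0,0,0,0,-1],[0,0,0,0,0,0,-1]]

```text
time_s: 15.3
position: [0.5484, 0.0134, 0.078]
tcp_rot: [[0.967, 0.245, 0.075], [0.244, -0.969, 0.019], [0.077, -0.0, -0.997]]
force: [0.1, -0.4, -1.8]
opening: 0.204
```

```bash
python3 -c "from h import *;where()"
```

```text
t 15.3 ring depth,lat(mm) 78.4 0.2 z 89.9 pitch 0.077 yaw 14.2 Fn,l,z 0.04 -0.4 -1.82 M [-0.06  0.18  0.01] pos [0.5484 0.0134 0.078 ]
```

play_rows:
  plan:
    - [[-0.003,-0.001,-0.015,-0.001,0.004,0,-1],[0,0,0,0,0,0,-1],[0,0,0,0,0,0,-1]]

```text
time_s: 15.6
position: [0.5482, 0.0133, 0.0774]
tcp_rot: [[0.967, 0.245, 0.063], [0.244, -0.97, 0.016], [0.065, -0.0, -0.998]]
force: [0.1, -0.3, -0.9]
opening: 0.203
```

```bash
python3 -c "from h import *;where()"
```

```text
t 15.6 ring depth,lat(mm) 78.3 0.0 z 87.3 pitch 0.065 yaw 14.18 Fn,l,z 0.01 -0.3 -0.9 M [-0.04  0.16  0.02] pos [0.5482 0.0133 0.0774]
```

play_rows:
  plan:
    - [[0,0,-0.015,0,0,0,-1],[0,0,-0.015,0,0,0,-1],[0,0,0,0,0,0,-1],[0,0,0,0,0,0,-1]]

```text
time_s: 16.0
position: [0.5482, 0.0132, 0.0759]
tcp_rot: [[0.968, 0.245, 0.063], [0.244, -0.97, 0.016], [0.065, -0.0, -0.998]]
force: [0.3, 1.1, -1.1]
opening: 0.202
```

```bash
python3 -c "from h import *;where()"
```

```text
t 16.0 ring depth,lat(mm) 78.2 0.0 z 85.8 pitch 0.065 yaw 14.18 Fn,l,z 0.57 0.97 -1.1 M [-0.02  0.23 -0.  ] pos [0.5482 0.0132 0.0759]
```

play_rows:
  plan:
    - [[0,0,-0.016,0,0,0,-1],[0,0,0,0,0,0,-1],[0,0,0,0,0,0,-1]]

```text
time_s: 16.3
position: [0.5482, 0.0132, 0.0755]
tcp_rot: [[0.967, 0.245, 0.063], [0.245, -0.97, 0.016], [0.065, 0.0, -0.998]]
force: [-2.1, -0.5, 3.8]
opening: 0.203
```

```bash
python3 -c "from h import *;where()"
```

```text
t 16.3 ring depth,lat(mm) 78.2 0.1 z 85.4 pitch 0.065 yaw 14.19 Fn,l,z -2.19 0.01 3.79 M [-0.01  0.24  0.01] pos [0.5482 0.0132 0.0755]
```

Seated, with about 5 N of vertical contact. I'll ease off slightly and open.

play_rows:
  plan:
    - [[0,0,0.01,0,0,0,-1],[0,0,0,0,0,0,-1],[0,0,0,0,0,0,0.4],[0,0,0,0,0,0,0.4],[0,0,0,0,0,0,0.4],[0,0,0,0,0,0,0.4],[0,0,0,0,0,0,0.4],[0,0,0,0,0,0,0.4],[0,0,0,0,0,0,0.4],[0,0,0,0,0,0,0.4],[0,0,0,0,0,0,0.4],[0,0,0,0,0,0,0.4]]

```text
time_s: 17.5
position: [0.5483, 0.0133, 0.0757]
tcp_rot: [[0.967, 0.245, 0.063], [0.244, -0.97, 0.016], [0.065, -0.0, -0.998]]
force: [-0.3, -0.7, -0.4]
opening: 0.704
```

```bash
python3 - <<'E'
from h import *
where();print(read_state()["opening"])
a=capture("scene")[:,:,::-1];b=capture("top")[:,:,::-1]
cv2.imwrite("pics/s3.png",a);cv2.imwrite("pics/t3.png",b)
c=lambda i,x,y:cv2.convertScaleAbs(cv2.resize(i[y:y+80,x:x+80],None,fx=5,fy=5,interpolation=cv2.INTER_CUBIC),alpha=1.5)
cv2.imwrite("pics/c3.png",cv2.hconcat([c(b,195,120),c(a,255,150)]))
E
```

```text
t 17.5 ring depth,lat(mm) 78.3 0.0 z 85.5 pitch 0.065 yaw 14.18 Fn,l,z -0.46 -0.57 -0.41 M [ 0.05  0.06 -0.01] pos [0.5483 0.0133 0.0757]
0.7042066563849378
```

View pics/c3.png

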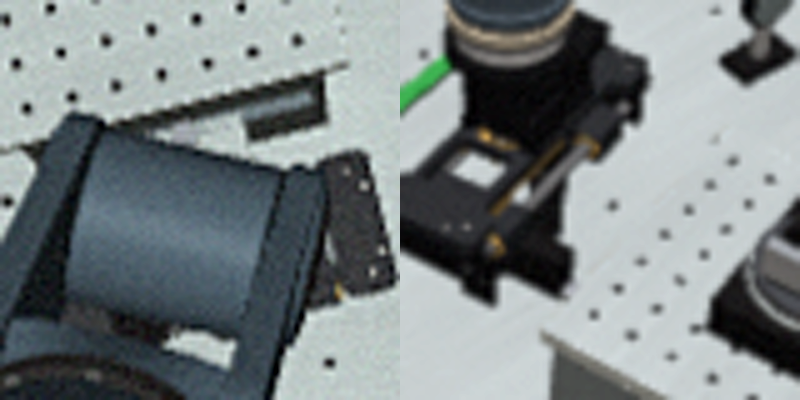

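The view (picture 7) is blocked by the wrist. The fingers are open, so I'll retract straight along the tool axis and then back.

play_rows:
  plan:
    - [[-0.012,-0.003,0.2,0,0,0,0.4],[-0.025,-0.006,0.4,0,0,0,0.4],[-0.038,-0.01,0.6,0,0,0,0.4],[-0.038,-0.01,0.6,0,0,0,0.4],[-0.1,-0.1,0.6,0,0,0,0.4],[-0.3,-0.4,0.6,0,0,0,0.4],[-0.3,-0.6,0.5,0,0,0,0.4],[-0.3,-0.7,0,0,0,0,0.4],[-0.2,-0.7,0,0,0,0,0.4],[-0.1,-0.7,0,0,0,0,0.4],[0,-0.5,0,0,0,0,0.4],[0,0,0,0,0,0,0.4]]

```text
time_s: 18.8
position: [0.478, -0.1765, 0.2516]
tcp_rot: [[0.968, 0.241, 0.065], [0.241, -0.971, 0.013], [0.066, 0.003, -0.998]]
force: [0.0, 0.5, 0.2]
opening: 0.704
```

```bash
python3 - <<'E'
from h import *
where()
a=capture("scene")[:,:,::-1];b=capture("top")[:,:,::-1]
cv2.imwrite("pics/s4.png",a);cv2.imwrite("pics/t4.png",b)
c=lambda i,x,y:cv2.convertScaleAbs(cv2.resize(i[y:y+80,x:x+80],None,fx=5,fy=5,interpolation=cv2.INTER_CUBIC),alpha=1.5)
cv2.imwrite("pics/c4.png",cv2.hconcat([c(b,195,120),c(a,225,150)]))
H=blobs(b,(215,160,50,50),0,60);print(H)
n=np.array([*N,0]);l=np.array([*L,0]);F=.6162*n-.1213*l
for a_ in(.05,.058,.07):
    ring=F+.0786*n+[0,0,.085]; hd=ring-.16*(np.cos(a_)*n+[0,0,np.sin(a_)])+.012*np.array([0,0,1]);print(a_,hd,proj("top",hd),proj("scene",hd))
E
```

```text
t 18.8 ring depth,lat(mm) -36.3 -167.4 z 261.8 pitch 0.066 yaw 13.96 Fn,l,z 0.13 0.49 0.19 M [ 0.    0.06 -0.05] pos [ 0.478  -0.1765  0.2516]
[(array([237.85164835, 173.25274725]), np.int32(182), ((237.8235321044922, 173.29412841796875), (28.134132385253906, 6.305926322937012), 75.96376037597656))]
0.05 [0.54841807 0.01330201 0.08900333] [237.79240342 173.13488887] [277.61087639 199.47834935]
0.058 [0.54848506 0.01331892 0.0877252 ] [237.81967497 173.16265931] [277.61149831 199.77643085]
0.07 [0.54860412 0.01334896 0.08580914] [237.85883761 173.19769696] [277.61764829 200.22527156]
```

View pics/c4.png

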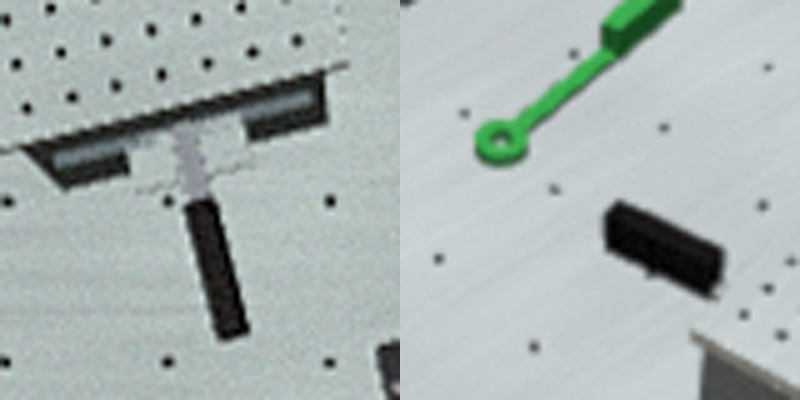

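Picture 8: the handle lies at top (237.9,173.3), where prediction for a hung spanner gives (237.8,173.2). The shank lies on the ledge. I'll check height and tilt once more, confirm it's at rest, then hand in.

```bash
python3 - <<'E'
from h import *
a=capture("scene")[:,:,::-1];b=capture("top")[:,:,::-1]
H=blobs(b,(215,160,50,50),0,60);S=blobs(a,(260,185,40,30),0,60);print(H,S)
for h in H:
    for s in S: print(tri(h[0],s[0]))
E
```

```text
[(array([237.85164835, 173.25274725]), np.int32(182), ((237.8235321044922, 173.29412841796875), (28.134132385253906, 6.305926322937012), 75.96376037597656))] [(array([277.29149798, 199.35222672]), np.int32(247), ((276.8595275878906, 199.30108642578125), (25.856426239013672, 10.088838577270508), 25.016895294189453))]
(array([0.54783758, 0.01284112, 0.08944192]), np.float64(-0.0005797940416450163))
```

```bash
python3 -c "
from rig import *
print(hand_in())"
```

```text
the job is handed in; nothing more can be done
None
```

The spanner is hung on the hook with its shank on the front ledge. The gripper is open and clear, and I handed the job in at about 19 s of the 58 s allowed.

**What I did:**
- I gripped the large black-handled spanner and fed it in level through the slot.
- I felt for the prong in 3 mm steps and touched it with about 3 N. Its axis is about 79 mm behind the front.
- I backed off, tilted the nose up 0.3 rad with the ring at 121 mm, moved over the prong and lowered the ring.
- Before seating it, I pulled back about 6 mm and met the prong with about 3 N, which showed the ring was around it. I then lowered until about 5 N of contact, eased off, let go and retracted.

**Last checks:**
- **Position:** the handle measured at (0.548, 0.013, 0.089), within about 2 mm of where it should be with the ring down on the hook's arm. That implies a tilt of about 0.05 rad.
- **At rest:** the handle was in the same place in two pictures after I let go.
- **Contact:** the highest wrist-force reading at the ends of the moves was about 5 N, with no sign of the arm touching the cabinet. Brief peaks within a move are not reported.

**Not confirmed:** the cameras cannot see the ring under the roof, so its final height and its fit around the prong come from feel and the handle's position. I did not measure the other objects on the table again after the moves; I only saw no sign of contact with them. No check failed or disagreed by more than 1–2 mm.

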